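# Push the carton home in the carton rack

## Task

With the fingers only, gently push the cardboard carton that lies in front of the empty lane of the carton rack straight down that lane until it sits fully home and square against the stop at the far end. The cut edges of the rails are still raw: neither the carton nor your fingers may touch either guide rail of the lane. Do not grip, lift or tip the carton, leave everything else as it stands, and finish clear of everything.

Things in the scene. Friction and masses are not known exactly. Their poses are not given: they have to be found in the camera images.
- rack: low steel carton rack fixed on the table: bright sheet deck 290 x 451 mm, its top 24 mm above the table, two lanes between three dark flat-bar rails on edge. Origin: at table height under the middle line of the EMPTY lane (work lane). y runs along the lanes to the stop, x across, z up (near the world axes). In this frame (mm) the deck spans x -190 to +100, y -235 to +216.
- lane_mouth (a point): middle of the work lane's open mouth, on the deck, at y = -45 mm in the rack's frame; axes as the rack. The rails begin here and run 250 mm to the stop; the lane is 110 mm wide between their faces (x -55 to +55). Before the mouth the deck is open, without rails. The neighbour lane (x -170 to -60) is full.
- lane_stop (a point): middle of the lane's far end, on the deck at the face of the dark stop bar (y = +205 mm in the rack's frame, 40 mm high above the deck); axes as the rack
- carton: plain closed cardboard carton 90 mm wide (x) x 120 mm long (y) x 50 mm high, 0.35 to 0.7 kg, origin at the centre of its underside. Slides with dry friction, stays where it is left. Starts on the deck before the mouth, up to 22 mm off the lane's middle line and turned up to 0.2 rad, its +y end towards the stop. Home: its centre is 60 mm short of the stop's face. Only to be pushed.
- rail_far: the guide rail on the +x side of the work lane: dark flat bar on edge, 5 mm thick, 250 mm long, 30 mm high above the deck, inner face at x = +55 mm in the rack's frame. Origin: on the deck at x = +57.5, y = 0 in the rack's frame
- rail_near: the guide rail on the -x side of the work lane, shared with the full neighbour lane: the same bar, inner face at x = -55 mm in the rack's frame. Origin: on the deck at x = -57.5, y = 0 in the rack's frame
- stock_back: bystander: a carton just like the one to be pushed, at the far end of the full neighbour lane (x = -115, y = +143 mm in the rack's frame). Leave it alone
- stock_front: bystander: a second such carton in the neighbour lane, in front of the first (x = -115, y = +19 mm in the rack's frame). Leave it alone
- collar: bystander: steel shaft collar, 42 mm across, 22 mm high, on the open deck before the neighbour lane, about x = -150, y = -190 mm in the rack's frame. Leave it alone
- wire_brush: bystander: wire brush 245 mm long, 38 mm high, lying on the table beside the far (+x) rail, along the rack, about x = +140, y = +70 mm in the rack's frame. Leave it alone
- hammer: bystander: hammer 300 mm long lying on the table to the right of the rack. Leave it alone
- wood_ring: bystander: flat wooden ring 110 mm across, 22 mm high, on the table to the left of the rack. Leave it alone
- magnet_square: bystander: red welding-magnet square, 90 mm legs, 16 mm high, on the table at the near right. Leave it alone
Not all that is in view belongs to the job. What is shaped like the carton but green is not meant.

How it is judged:
By the outcome, as a careful person would: the job done as asked, in the order asked, and still so for the second after the job is handed in, with the robot touching nothing.
It also fails if it takes over 64 s, if anything falls off the work surface, if the arm or the gripper's body presses on something with over 40 N, if the wrist force passes 120 N, or if a joint passes its speed limit or range.

## Robot

A 7-joint arm with a two-finger parallel gripper is mounted at the origin on the work surface. World frame = base frame: x ahead of the robot, y to its left, z up, the work surface at z = 0. Lengths are in m, angles in degrees, forces in N, time in s.
With the tool pointing down it reaches from about 0.425 to 0.875 m from the base axis. Payload 4.7 kg.
Tool frame: the origin (TCP) lies at the centre of the arm's flange, where the gripper is bolted on; the fingertips stand 182 mm ahead of it and the grasp point (between the pads) lies 164 mm ahead of it; z points along the fingers, x is the direction in which the jaws open and shut, and the axes are right-handed (so a half turn about z gives the same grasp; the last joint's range is limited). The gripper opens to 87 mm and grips with 3 to 60 N. Pads are 19 mm wide; open, the fingers measure 117 mm over their backs; the gripper's body (75 mm by 190 mm) begins 51 mm behind the grasp point.
Start: joints at [-63.134, 18.392, -4.016, 83.108, 1.295, 78.541, -3.26], TCP at [0.286, 0.584, 0.405] pointing down, gripper open.
Joint ranges: [-163.93, 163.93], [-17.29, 119.83], [-79.2, 71.16], [3.27, 140.29], [-89.18, 269.18], [5.43, 117.66], [-154.24, 154.24]. Speed limits (degrees/s): [147.25, 147.25, 180, 180, 180, 180, 180].

## Interface

Orientations are given as [roll, pitch, yaw] about the fixed x, y, z axes, in that order (R = Rz(yaw) Ry(pitch) Rx(roll)).
In Python, from cell import env gives the robot as it stands. The module is installed in compiled form; this text tells all that it offers.
- The arm moves only by the tool carry_out, never from a script. Its argument "increments" is a list of rows, each a list of 5 numbers: the shift along the world's x, y, z in m, then the turn about the world's z in degrees, then the gripper's target within -1 to 1 (shut at 1, half-way at 0, fully open at -1). In form: [[dx, dy, dz, spin, jaw], ...]. A call has 1 to 20 rows; each row is the pose to reach, as a shift and turn from the pose commanded when the call began; what a row does not reach only later rows make up. A row lasts 1/10 s, in which the tool goes at most 50 mm and 8.59 degrees, less where a joint would pass 70% of its speed; a pose out of reach is approached as far as the arm can. A call with a gripper value outside its range is refused whole. The fingers move at their own pace and stop on an object; "grip_force" is the grip in N (left out, the last holds). Time passes only in rows, so rows that repeat a pose let the fingers close. It gives the time, the measured TCP pose, the force and the opening at its end, in the units of the state.
- env.get_obs(): the state, without advancing time (a new reading comes with each control period).
- env.read_camera(name): name is "scene" or "top" or "wrist"; returns (picture, depth): 400x640x3 uint8, red, green, blue; 400x640 float32, m along the optical axis (not along the pixel's ray), 0 where there is no reading.
- env.get_calibration(name): a dict with "K" (3x3 intrinsics, pixels), "camera_from_world" (4x4, takes a point from world to camera coordinates); the wrist camera has in their place "T_tool_cam" (4x4, takes a point from camera to tool coordinates, whose origin is the TCP and whose axes are the tool frame's). Camera axes: x right, y down, z forward; pixel columns grow to the right and rows downward; lengths in m; the calibration is good to about 2 mm. A picture is of the moment at which its call begins: read the wrist's pose just before it. get_calibration takes no time and is no camera call.
- env.sign_off(): hands the job in, once; it reports no verdict.
The state is a dict: "time_s": time; "qpos": joint angles; "joint_velocities": joint speeds; "effort": joint torques, N m; "tool_pos": TCP position; "tool_rot": TCP orientation; "force": force on the tool from outside, world axes, zero at the start; "wrist_torque": the same for the moment, N m; "grip_width": finger opening in m.
Only numpy, scipy, OpenCV 4.12 (cv2) and the standard library are available. Lean on these libraries where they do the work, as an engineer would, in place of code of your own. Each camera call takes 0.05 s, during which the arm holds its last target.

## Working session

There is one attempt and no reset: what is moved stays moved. The work goes in short steps, Python scripts to look and compute and a tool call to move; the robot and the scene stay as the last step left them, time stands still between calls to the robot, and variables do not carry over. Pictures are saved under pics/ and viewed, and the job is handed in when it is done.

Besides the shell and the picture viewer there is one more tool, called after "Request:" as name(argument=value, ...), one argument or row to a line, values as JSON. carry_out: Moves the arm, as the interface text tells. Its arguments: {"type":"object","properties":{"increments":{"type":"array"},"grip_force":{"type":"number"}},"required":["increments"]}

```bash
mkdir -p pics
python3 - <<'E'
from cell import env
import cv2, numpy as np
o=env.get_obs(); print({k:np.round(v,4).tolist() for k,v in o.items()})
for n in ["scene","top","wrist"]:
    p,d=env.read_camera(n); c=env.get_calibration(n)
    cv2.imwrite(f"pics/{n}0.png",p[:,:,::-1]); np.savez(f"{n}0.npz",p=p,d=d,**c)
    print(n,{k:np.round(v,4).tolist() for k,v in c.items()})
E
```

```text
{'time_s': 0.0, 'qpos': [-63.1334, 18.44, -4.0154, 83.1752, 1.2968, 78.5416, -3.2591], 'joint_velocities': [0.0172, 0.003, -0.1263, -0.0534, 0.0219, 0.0367, -0.0313], 'effort': [-0.0, -49.1284, -0.4038, -31.2527, -0.064, 0.0441, 0.0002], 'tool_pos': [0.2855, 0.5837, 0.4036], 'tool_rot': [179.9923, 0.1115, 63.9442], 'force': [0.1926, -0.0912, -0.1629], 'wrist_torque': [0.0043, 0.0421, -0.05], 'grip_width': 0.0867}
scene {'K': [[474.9125, 0.0, 320.0567], [0.0, 474.9125, 196.9712], [0.0, 0.0, 1.0]], 'camera_from_world': [[-0.2606, 0.9654, -0.0069, 0.1373], [0.8281, 0.2198, -0.5157, -0.3612], [-0.4964, -0.1401, -0.8567, 1.8444], [0.0, 0.0, 0.0, 1.0]]}
top {'K': [[412.5406, 0.0, 321.5438], [0.0, 412.5406, 199.09], [0.0, 0.0, 1.0]], 'camera_from_world': [[-0.0142, -0.9999, -0.0005, 0.0227], [-0.9938, 0.0142, -0.11, 0.4734], [0.11, -0.001, -0.9939, 1.1575], [0.0, 0.0, 0.0, 1.0]]}
wrist {'K': [[331.9013, 0.0, 319.1425], [0.0, 331.9013, 203.5982], [0.0, 0.0, 1.0]], 'T_tool_cam': [[1.0, 0.0009, 0.0008, 0.0004], [-0.0011, 0.9687, 0.2484, -0.0679], [-0.0005, -0.2484, 0.9687, 0.0198], [0.0, 0.0, 0.0, 1.0]]}
```

View pics/scene0.png

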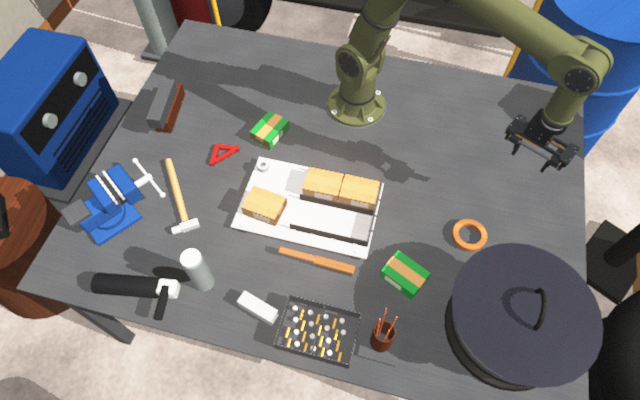

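View pics/top0.png

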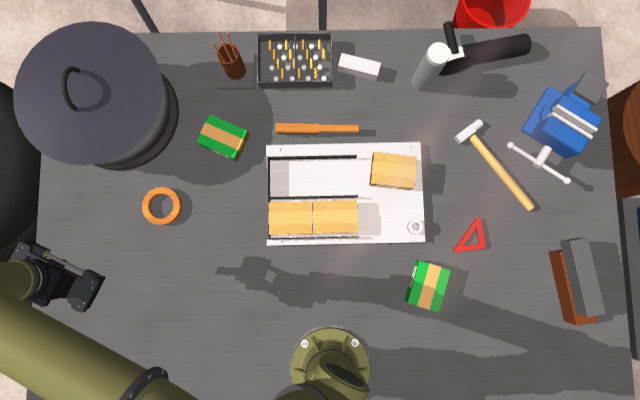

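View pics/wrist0.png

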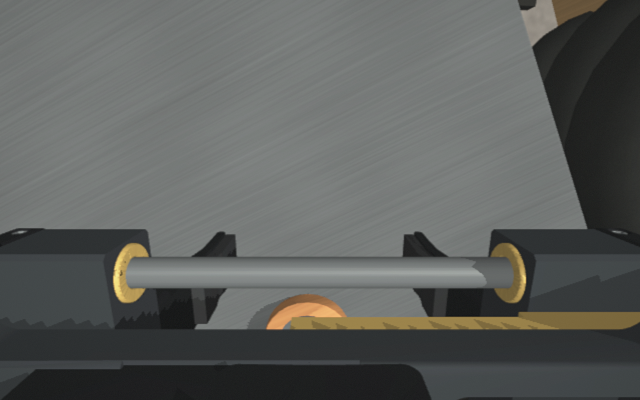

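The wanted carton is plain cardboard, on the open deck before the empty lane, at top (393,170). These could be taken for it: the stock cartons at top (290,217) and (335,217), which sit in the full lane, and the green cartons at (222,137) and (429,285), which are on the table. Next: a close crop and a measurement.

Run:
```python
import cv2, numpy as np
z=np.load("top0.npz"); p=z['p'][:,:,::-1]
cv2.imwrite("pics/crop0.png",cv2.resize(p[115:265,250:450],None,fx=4,fy=4,interpolation=cv2.INTER_CUBIC))
hsv=cv2.cvtColor(p,cv2.COLOR_BGR2HSV)
for u,v in [(395,160),(395,187),(320,175),(320,156),(335,215),(420,170),(340,198)]: print((u,v),hsv[v,u],z['d'][v,u])
```

```text
(395, 160) [ 19 124 249] 1.1471032
(395, 187) [ 11  52 201] 1.155849
(320, 175) [ 10   6 250] 1.1940968
(320, 156) [15 30 67] 1.1657318
(335, 215) [ 21 121 251] 1.1295029
(420, 170) [  6  23 213] 1.196623
(340, 198) [ 11  18 154] 1.1845281
```

View pics/crop0.png

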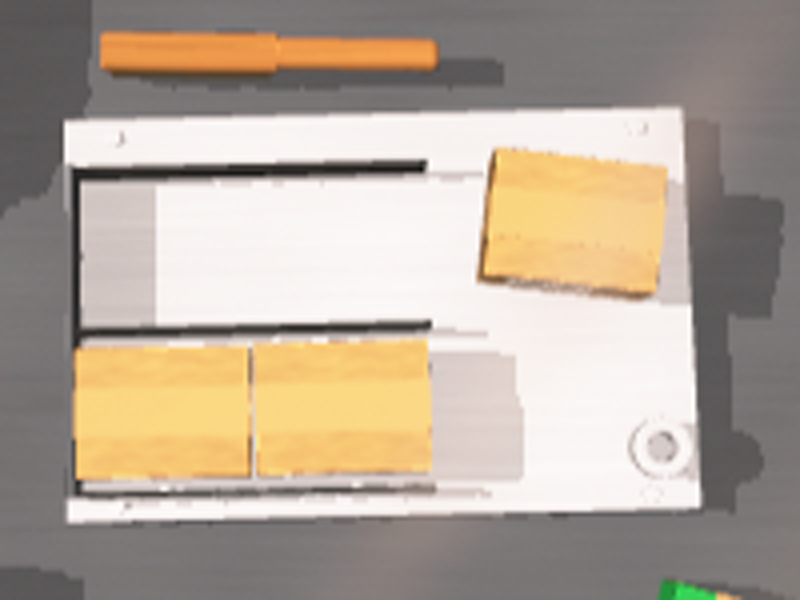

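The crop shows the plain carton at about crop (575,222), offset towards +x and turned, with no green on it. The empty lane lies to its left, and the collar is at crop (660,447). Now I measure the rack and the carton.

```bash
cat > h.py <<'E'
import cv2, numpy as np
def ray(uv,z,K,T):
    uv=np.atleast_2d(np.asarray(uv,float)); d=np.c_[(uv-K[:2,2])/np.array([K[0,0],K[1,1]]),np.ones(len(uv))]
    R=T[:3,:3]; c=-R.T@T[:3,3]; w=d@R
    s=(z-c[2])/w[:,2]; return (c+s[:,None]*w)[:,:2]
def proj(P,K,T):
    q=np.atleast_2d(P)@T[:3,:3].T+T[:3,3]; q=q@K.T; return q[:,:2]/q[:,2:]
def linefit(P):
    vx,vy,x,y=cv2.fitLine(P.astype(np.float32),cv2.DIST_HUBER,0,.01,.01).ravel(); return np.array([vx,vy]),np.array([x,y])
def subedge(img,P,K,T,z,p0,p1,half=.008,n=60):
    """strongest gradient across segment p0-p1 (world xy at height z); returns world points, sign"""
    p0=np.array(p0);p1=np.array(p1);t=(p1-p0)/np.linalg.norm(p1-p0);nn=np.array([-t[1],t[0]])
    s=np.linspace(0.08,.92,n);o=np.arange(-half,half,.0004)
    out=[]
    for a in s:
        b=p0+a*(p1-p0); X=b+o[:,None]*nn
        uv=proj(np.c_[X,np.full(len(X),z)],K,T).astype(np.float32)
        v=cv2.remap(img,uv[:,0].reshape(1,-1),uv[:,1].reshape(1,-1),cv2.INTER_LINEAR).ravel().astype(float)
        v=np.convolve(v,np.ones(3)/3,'same');g=np.abs(np.gradient(v));g[:4]=0;g[-4:]=0
        out.append((X[g.argmax()]))
    return np.array(out)
E
python3 - <<'E'
from h import *
for n in ["top","scene"]:
    z=np.load(n+"0.npz"); p=z['p']; K=z['K'];T=z['camera_from_world']
    hsv=cv2.cvtColor(p,cv2.COLOR_RGB2HSV)
    m=cv2.inRange(hsv,(14,80,200),(28,200,255))
    cs,_=cv2.findContours(m,0,1)
    for c in cs:
        if cv2.contourArea(c)<150: continue
        W=ray(c[:,0,:],.074,K,T)
        (cx,cy),(a,b),an=cv2.minAreaRect((W*1000).astype(np.float32))
        M=cv2.moments(c)
        print(n,"carton-like px",np.round([M['m10']/M['m00'],M['m01']/M['m00']]),"world mm",round(cx,1),round(cy,1),"size",round(a,1),round(b,1),"ang",round(an,2))
    if n=="top":
        # deck bright
        m=((hsv[:,:,2]>140)&(hsv[:,:,1]<110)).astype(np.uint8)*255
        m=cv2.morphologyEx(m|cv2.inRange(hsv,(5,20,140),(30,200,255)),cv2.MORPH_CLOSE,np.ones((7,7)))
        cs,_=cv2.findContours(m[140:250,255:430].copy(),0,1)
        c=max(cs,key=cv2.contourArea); W=ray(c[:,0,:]+[255,140],.024,K,T)
        print("deck",cv2.minAreaRect((W*1000).astype(np.float32)))
E
```

```text
top carton-like px [429. 285.] world mm 230.0 -269.4 size 32.3 117.3 ang 71.4
top carton-like px [313. 217.] world mm 419.6 40.2 size 90.1 242.2 ang 0.86
top carton-like px [160. 205.] world mm 457.2 458.9 size 101.8 96.6 ang 89.18
top carton-like px [394. 170.] world mm 547.7 -184.6 size 121.5 89.3 ang 82.39
top carton-like px [502. 173.] world mm 536.4 -482.5 size 256.7 22.8 ang 36.63
top carton-like px [313. 127.] world mm 670.7 26.0 size 230.2 20.2 ang 89.18
top carton-like px [222. 136.] world mm 649.6 294.2 size 116.9 31.5 ang 65.71
deck ((486.71234130859375, -62.34214782714844), (313.3801574707031, 475.9615783691406), 0.03335978835821152)
scene carton-like px [405. 271.] world mm 667.3 299.6 size 118.0 30.7 ang 64.26
scene carton-like px [319. 260.] world mm 698.5 34.0 size 233.4 22.3 ang 88.59
scene carton-like px [470. 234.] world mm 494.4 470.6 size 100.0 100.7 ang 4.24
scene carton-like px [264. 203.] world mm 551.9 -177.9 size 130.1 88.3 ang 82.45
scene carton-like px [342. 185.] world mm 420.6 44.3 size 93.3 243.5 ang 0.83
scene carton-like px [176. 190.] world mm 573.0 -478.7 size 261.2 22.2 ang 36.65
scene carton-like px [268. 126.] world mm 245.8 -266.2 size 30.6 118.4 ang 72.27
```

```bash
cat > rack.py <<'E'
from h import *
def fit(n,f,th0=.015,o0=(.5358,-.039)):
    z=np.load(f); img=cv2.cvtColor(z['p'],cv2.COLOR_RGB2GRAY);K=z['K'];T=z['camera_from_world']
    R=np.array([[np.cos(th0),-np.sin(th0)],[np.sin(th0),np.cos(th0)]]);o=np.array(o0)
    segs={"deck+x":((.100,-.23),(.100,.21),.024),"deck-y":((-.185,-.235),(.095,-.235),.024),"deck-x":((-.190,-.23),(-.190,.21),.024),"deck+y":((-.18,.216),(.095,.216),.024),
     "railfar_in":((.055,-.04),(.055,.19),.054),"railfar_out":((.060,-.04),(.060,.2),.054),"railnear_in":((-.055,-.04),(-.055,.19),.054),"stop":((-.045,.205),(.045,.205),.064)}
    for k,(a,b,zz) in segs.items():
        a=np.array(a);b=np.array(b)
        P=subedge(img,None,K,T,zz,o+R@a,o+R@b,half=.007)
        r=(P-o)@R
        ax=0 if abs((b-a)[0])<1e-6 else 1
        t=r[:,1-ax]; e=(r[:,ax]-a[ax])*1000
        q=np.polyfit(t,e,1); k2=abs(e-np.polyval(q,t))<1.5; q=np.polyfit(t[k2],e[k2],1)
        print(n,k,"off mm",round(np.median(e),2),"slope mrad",round(q[0],2),"n",k2.sum())
E
python3 - <<'E'
from rack import *
fit("top","top0.npz"); fit("scene","scene0.npz")
E
```

```text
top deck+x off mm 2.6 slope mrad 7.13 n 51
top deck-y off mm -0.2 slope mrad -3.1 n 53
top deck-x off mm 0.6 slope mrad 9.47 n 58
top deck+y off mm -5.4 slope mrad 0.05 n 57
top railfar_in off mm 5.4 slope mrad -1.77 n 39
top railfar_out off mm 1.0 slope mrad 6.84 n 51
top railnear_in off mm 0.6 slope mrad 2.06 n 49
top stop off mm -5.4 slope mrad -6.56 n 60
scene deck+x off mm 3.0 slope mrad 9.12 n 60
scene deck-y off mm 0.0 slope mrad -9.8 n 54
scene deck-x off mm -2.6 slope mrad -5.82 n 51
scene deck+y off mm 2.2 slope mrad -4.79 n 10
scene railfar_in off mm 3.4 slope mrad 4.72 n 60
scene railfar_out off mm -1.8 slope mrad 6.63 n 58
scene railnear_in off mm -2.0 slope mrad 6.18 n 46
scene stop off mm 1.0 slope mrad -26.59 n 14
```

Run:
```python
from rack import *
fit("top","top0.npz",.008,(.5365,-.0395)); fit("scene","scene0.npz",.008,(.5365,-.0395))
from h import *
for n in ["top","scene"]:
    z=np.load(n+"0.npz"); p=z['p'].copy(); K=z['K'];T=z['camera_from_world']
    th=.008;R=np.array([[np.cos(th),-np.sin(th)],[np.sin(th),np.cos(th)]]);o=np.array([.5365,-.0395])
    s=4; u0,v0=(255,130) if n=="top" else (225,150)
    im=cv2.resize(p[v0:v0+125,u0:u0+180],None,fx=s,fy=s,interpolation=cv2.INTER_CUBIC)
    def dr(pts,zz,col):
        W=np.array([o+R@np.array(q) for q in pts]); uv=(proj(np.c_[W,np.full(len(W),zz)],K,T)-[u0,v0]+.5)*s-.5
        cv2.polylines(im,[np.round(uv).astype(int)],True,col,1)
    dr([(-.19,-.235),(.1,-.235),(.1,.216),(-.19,.216)],.024,(255,0,0))
    for x in(.055,-.06): dr([(x,-.045),(x+.005,-.045),(x+.005,.205),(x,.205)],.054,(0,255,0))
    dr([(-.055,.205),(.055,.205)],.064,(0,0,255))
    for y in(.143,.019): dr([(-.115-.045,y-.06),(-.07,y-.06),(-.07,y+.06),(-.16,y+.06)],.074,(255,0,255))
    cv2.imwrite(f"pics/ov_{n}.png",im[:,:,::-1])
```

```text
top deck+x off mm 1.8 slope mrad 1.24 n 52
top deck-y off mm -0.2 slope mrad 1.54 n 55
top deck-x off mm -0.2 slope mrad 1.47 n 54
top deck+y off mm -5.4 slope mrad -0.14 n 58
top railfar_in off mm 4.6 slope mrad 0.52 n 57
top railfar_out off mm -0.2 slope mrad 1.28 n 52
top railnear_in off mm -0.2 slope mrad -1.05 n 53
top stop off mm -5.0 slope mrad -9.86 n 60
scene deck+x off mm 2.2 slope mrad 2.05 n 60
scene deck-y off mm 0.2 slope mrad 1.0 n 55
scene deck-x off mm -3.0 slope mrad -11.53 n 54
scene deck+y off mm 2.2 slope mrad -5.57 n 9
scene railfar_in off mm 2.2 slope mrad 0.33 n 58
scene railfar_out off mm -2.6 slope mrad 0.43 n 60
scene railnear_in off mm -3.0 slope mrad -1.2 n 50
scene stop off mm 1.4 slope mrad -8.65 n 36
```

View pics/ov_top.png

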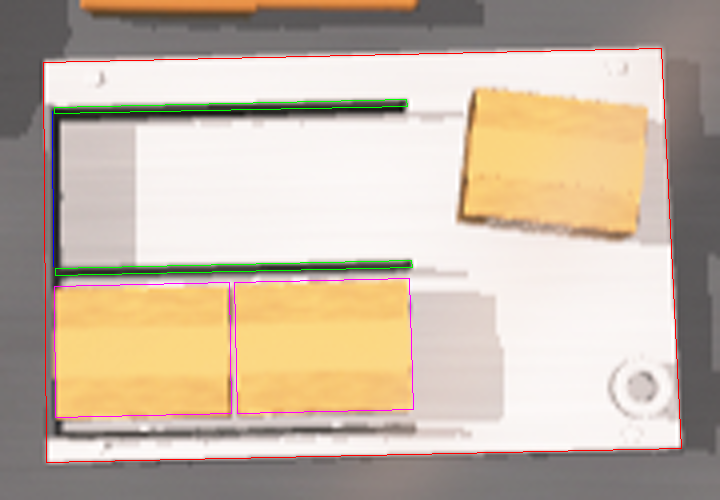

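View pics/ov_scene.png

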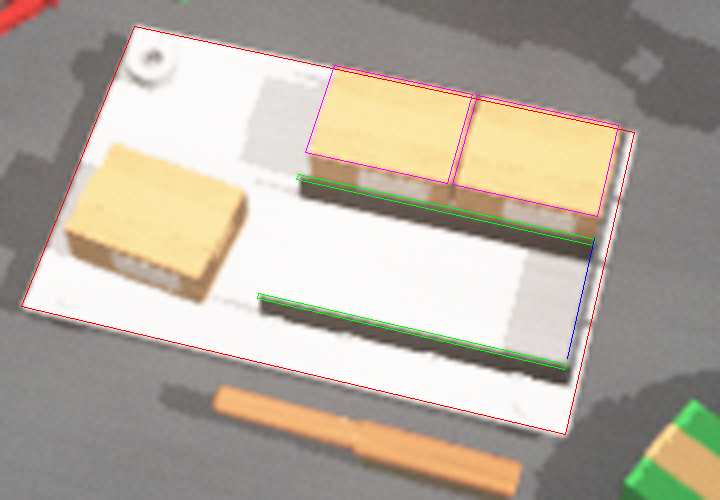

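In the top view the overlay fits: rack origin about (0.537, -0.0395), turned about 0.45°. In the scene view it lies 2–3 mm off. In the rack frame the carton is about 10 mm towards +x, at y -145 mm, turned about -8°, with its front towards +x. So I'll first square and centre it with a flat two-finger nudge from the +x side, then push it from behind.

Request:
carry_out(
  increments=[
    [0.018, -0.04, 0, 1.4, -1],
    [0.036, -0.08, 0, 2.8, -1],
    [0.055, -0.12, 0, 4.2, -1],
    [0.073, -0.16, 0, 5.6, -1],
    [0.091, -0.2, 0, 7, -1],
    [0.109, -0.24, 0, 8.4, -1],
    [0.128, -0.28, 0, 9.8, -1],
    [0.146, -0.32, 0, 11.2, -1],
    [0.164, -0.36, 0, 12.6, -1],
    [0.182, -0.4, 0, 14, -1],
    [0.201, -0.44, 0, 15.4, -1],
    [0.219, -0.48, 0, 16.8, -1],
    [0.237, -0.52, 0, 18.2, -1],
    [0.255, -0.56, 0, 19.6, -1],
    [0.274, -0.6, 0, 21, -1],
    [0.292, -0.64, 0, 22.4, -1],
    [0.31, -0.68, 0, 23.8, -1],
    [0.33, -0.72, 0, 25.2, -1],
    [0.3545, -0.768, 0, 26.5, -1],
    [0.3545, -0.768, 0, 26.5, -1],
  ],
)

```text
time_s: 2.15
tool_pos: [0.6401, -0.1912, 0.4033]
tool_rot: [-179.9, 0.3, 90.0]
force: [0.0, -1.2, 0.0]
grip_width: 0.0871
```

Request:
carry_out(
  increments=[
    [0, 0, 0, 0, -1],
    [0, 0, 0, 0, -1],
    [0, 0, 0, 0, -1],
    [0, 0, 0, 0, -1],
  ],
)

```text
time_s: 2.55
tool_pos: [0.64, -0.1823, 0.4052]
tool_rot: [180.0, -0.1, 90.6]
force: [0.1, 0.1, -0.8]
grip_width: 0.0868
```

```bash
cat > snap.py <<'E'
import sys
from cell import env
import cv2, numpy as np
tag=sys.argv[1]
for n in sys.argv[2:]:
    o=env.get_obs(); p,d=env.read_camera(n); c=env.get_calibration(n)
    cv2.imwrite(f"pics/{n}{tag}.png",p[:,:,::-1]); np.savez(f"{n}{tag}.npz",p=p,d=d,pos=o['tool_pos'],rot=o['tool_rot'],**c)
print({k:np.round(o[k],4).tolist() for k in ['time_s','tool_pos','tool_rot','force','grip_width','qpos']})
E
python3 snap.py 1 wrist top
```

```text
{'time_s': 2.6, 'tool_pos': [0.64, -0.1826, 0.4052], 'tool_rot': [179.9614, -0.0495, 90.5663], 'force': [0.3991, -0.0821, -0.5232], 'grip_width': 0.0872, 'qpos': [-8.882, 21.7725, 30.0526, 81.6971, -10.9539, 79.4039, 111.9681]}
```

View pics/wrist1.png

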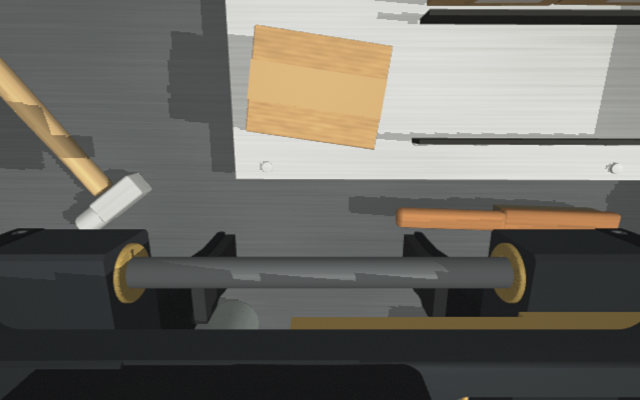

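View pics/top1.png

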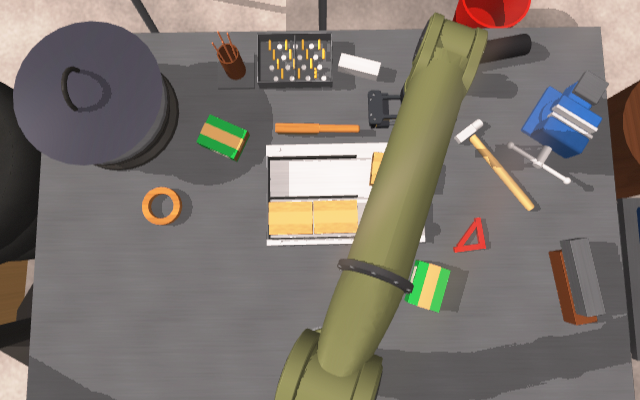

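The wrist view shows the carton at (320,88), the near and far rails at (530,17) and (540,141), and the brush and hammer head clear of the fingers. I measure in this view, since it is tied to the robot.

```bash
cat > wr.py <<'E'
from rack import *
from scipy.spatial.transform import Rotation as Ro
def wconv(tag):
    z=dict(np.load(f"wrist{tag}.npz")); T=np.eye(4);T[:3,:3]=Ro.from_euler('xyz',z['rot'],degrees=True).as_matrix();T[:3,3]=z['pos']
    z['camera_from_world']=np.linalg.inv(T@z['T_tool_cam']); np.savez(f"wristw{tag}.npz",**z); return z
def carton(z,near=None):
    hsv=cv2.cvtColor(z['p'],cv2.COLOR_RGB2HSV); m=cv2.inRange(hsv,(12,70,140),(28,200,255))
    m=cv2.morphologyEx(m,cv2.MORPH_OPEN,np.ones((5,5)))
    cs,_=cv2.findContours(m,0,1)
    for c in cs:
        if cv2.contourArea(c)<800: continue
        W=ray(c[:,0,:],.074,z['K'],z['camera_from_world'])*1000
        if W[:,0].max()-W[:,0].min()>300: continue
        (cx,cy),(a,b),an=cv2.minAreaRect(W.astype(np.float32))
        print("px",c[:,0].mean(0).round(),"world",round(cx,1),round(cy,1),"size",round(a,1),round(b,1),"ang",round(an,2))
E
python3 - <<'E'
from wr import *
z=wconv("1"); carton(z); fit("w","wristw1.npz",.008,(.537,-.0395))
p=z['p'];K=z['K'];T=z['camera_from_world']
th=.008;R=np.array([[np.cos(th),-np.sin(th)],[np.sin(th),np.cos(th)]]);o=np.array([.537,-.0395]);im=p.copy()
def dr(pts,zz,col):
    W=np.array([o+R@np.array(q) for q in pts]); uv=proj(np.c_[W,np.full(len(W),zz)],K,T)
    cv2.polylines(im,[np.round(uv).astype(int)],True,col,1)
dr([(-.19,-.235),(.1,-.235),(.1,.216),(-.19,.216)],.024,(255,0,0))
for x in(.055,-.06): dr([(x,-.045),(x+.005,-.045),(x+.005,.205),(x,.205)],.054,(0,255,0))
cv2.imwrite("pics/ov_w1.png",cv2.resize(im[0:240,200:640],None,fx=1.8,fy=1.8)[:,:,::-1])
E
```

```text
px [509. 220.] world 667.2 5.5 size 19.1 217.0 ang 0.03
px [ 48. 129.] world 587.4 -428.7 size 133.4 23.4 ang 36.75
px [316.  86.] world 547.5 -184.8 size 120.8 89.2 ang 82.51
w deck+x off mm -1.0 slope mrad 1.1 n 60
w deck-y off mm 0.2 slope mrad 45.47 n 26
w deck-x off mm 7.0 slope mrad 0.0 n 60
w deck+y off mm -7.0 slope mrad -0.0 n 60
w railfar_in off mm 3.4 slope mrad -1.6 n 57
w railfar_out off mm -1.4 slope mrad 0.16 n 58
w railnear_in off mm 5.4 slope mrad 5.65 n 60
w stop off mm -7.0 slope mrad -0.0 n 60
```

View pics/ov_w1.png

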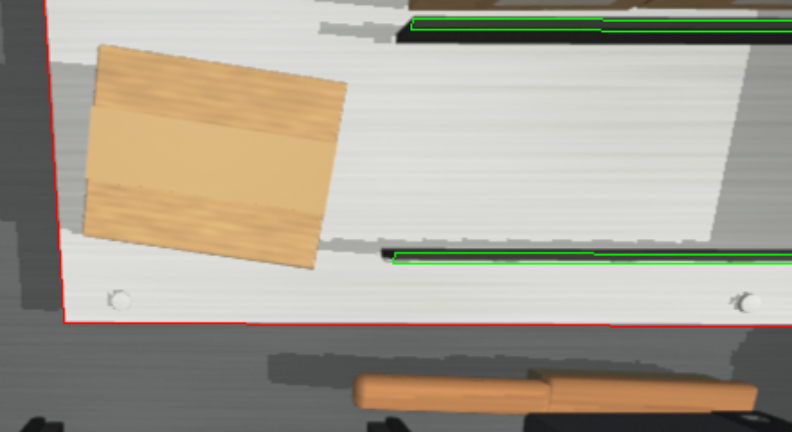

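The wrist view agrees to about 1 mm: origin (0.536, -0.0395), carton (0.5476, -0.1847), turned -7.5°. Now I lower beside the carton.

Request:
carry_out(
  increments=[
    [0, -0.002, -0.02, 0, -1],
    [0, -0.002, -0.05, 0, -1],
    [0, -0.002, -0.08, 0, -1],
    [0, -0.002, -0.11, 0, -1],
    [0, -0.002, -0.135, 0, -1],
    [0, -0.002, -0.155, 0, -1],
    [0, -0.002, -0.17, 0, -1],
    [0, -0.002, -0.18, 0, -1],
    [0, -0.002, -0.186, 0, -1],
    [0, -0.002, -0.186, 0, -1],
    [0, -0.002, -0.186, 0, -1],
  ],
)

```text
time_s: 3.75
tool_pos: [0.6404, -0.1862, 0.2197]
tool_rot: [179.9, 0.0, 90.4]
force: [0.2, 0.3, 0.6]
grip_width: 0.0873
```

```bash
python3 snap.py 2 wrist scene
```

```text
{'time_s': 3.8, 'tool_pos': [0.6405, -0.1863, 0.2199], 'tool_rot': [179.8981, 0.0166, 90.4432], 'force': [-0.403, 0.7155, -0.0352], 'grip_width': 0.0869, 'qpos': [-6.8834, 30.364, 27.4509, 92.5004, -15.4947, 60.8364, 115.372]}
```

View pics/wrist2.png

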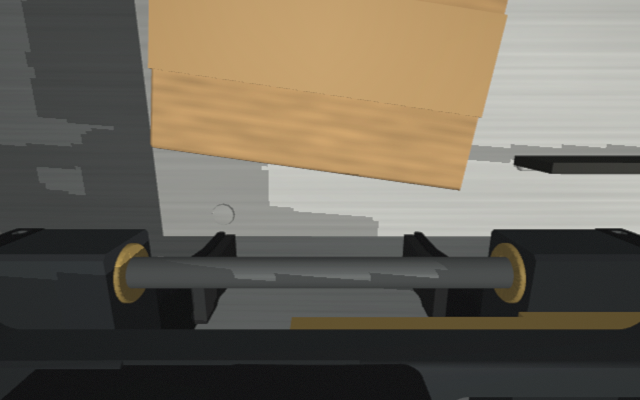

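View pics/scene2.png

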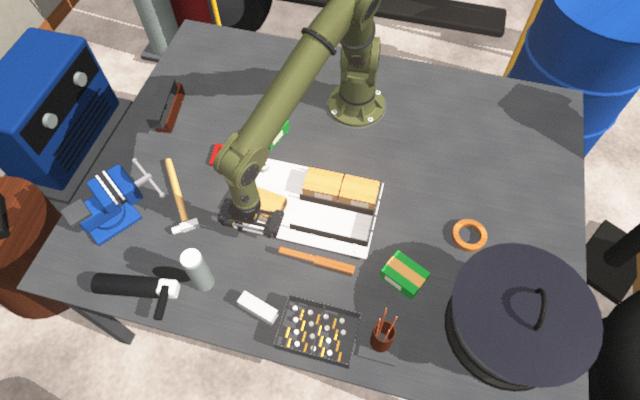

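The fingers stand clear beside the carton: its +x edge runs from (152,147) to (460,190), and the finger edges are at (220,240) and (420,240). Now the slow sideways nudge.

Request:
carry_out(
  increments=[
    [-0.005, 0, 0, 0, -1],
    [-0.01, 0, 0, 0, -1],
    [-0.015, 0, 0, 0, -1],
    [-0.019, 0, 0, 0, -1],
    [-0.022, 0, 0, 0, -1],
    [-0.024, 0, 0, 0, -1],
    [-0.026, 0, 0, 0, -1],
    [-0.028, 0, 0, 0, -1],
    [-0.03, 0, 0, 0, -1],
    [-0.032, 0, 0, 0, -1],
    [-0.034, 0, 0, 0, -1],
    [-0.036, 0, 0, 0, -1],
    [-0.038, 0, 0, 0, -1],
    [-0.039, 0, 0, 0, -1],
    [-0.039, 0, 0, 0, -1],
  ],
)

```text
time_s: 5.35
tool_pos: [0.6009, -0.1862, 0.2189]
tool_rot: [180.0, 0.0, 90.4]
force: [0.8, 1.1, 0.4]
grip_width: 0.0871
```

```bash
python3 snap.py 3 wrist; python3 -c "
from wr import *
z=wconv('3');carton(z)"
```

```text
{'time_s': 5.35, 'tool_pos': [0.6009, -0.1862, 0.2189], 'tool_rot': [179.9999, 0.0055, 90.438], 'force': [0.8424, 1.0518, 0.3936], 'grip_width': 0.0871, 'qpos': [-7.6678, 26.3247, 28.1505, 98.3977, -14.149, 58.819, 115.8279]}
px [299. 154.] world 540.0 -187.7 size 121.6 88.8 ang 86.81
```

View pics/wrist3.png

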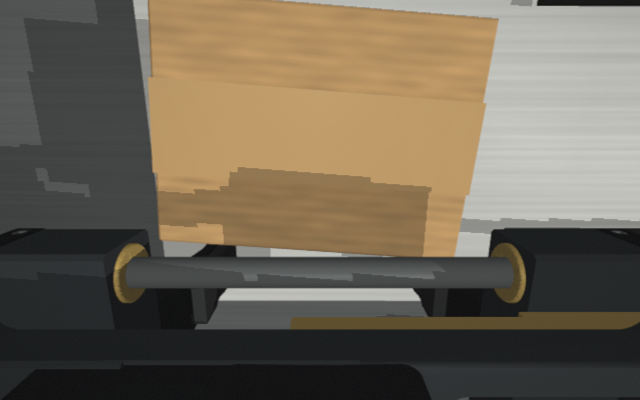

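Request:
carry_out(
  increments=[
    [-0.002, 0, 0, 0, -1],
    [-0.003, 0, 0, 0, -1],
    [-0.004, 0, 0, 0, -1],
    [-0.004, 0, 0, 0, -1],
  ],
)

```text
time_s: 5.8
tool_pos: [0.597, -0.1861, 0.2189]
tool_rot: [180.0, -0.0, 90.4]
force: [1.8, 1.5, 0.5]
grip_width: 0.0873
```

```bash
python3 snap.py 4 wrist; python3 -c "
from wr import *
z=wconv('4');carton(z)"
```

```text
{'time_s': 5.8, 'tool_pos': [0.597, -0.1861, 0.2189], 'tool_rot': [179.9933, -0.0055, 90.4414], 'force': [1.7724, 1.4515, 0.5491], 'grip_width': 0.0873, 'qpos': [-7.7459, 25.909, 28.2177, 98.9726, -14.0122, 58.6244, 115.8621]}
px [308. 168.] world 538.0 -188.6 size 121.3 89.1 ang 87.98
```

Centred to about 1 mm, with about 2.4° left, which the back push will take out. Now I retreat, rise, and go round behind the carton.

Request:
carry_out(
  increments=[
    [0.01, 0, 0, 0, -1],
    [0.025, 0, 0, 0, -1],
    [0.03, 0, 0.02, 0, -1],
    [0.03, 0, 0.06, 0, -1],
    [0.03, 0, 0.1, 0, -1],
    [0.03, -0.01, 0.12, -4, -0.1],
    [0.02, -0.025, 0.12, -12, -0.1],
    [0.01, -0.04, 0.12, -20, -0.1],
    [0, -0.055, 0.12, -28, -0.1],
    [-0.01, -0.07, 0.12, -36, -0.1],
    [-0.02, -0.085, 0.12, -44, -0.1],
    [-0.03, -0.1, 0.12, -52, -0.1],
    [-0.04, -0.11, 0.12, -60, -0.1],
    [-0.05, -0.119, 0.12, -68, -0.1],
    [-0.059, -0.119, 0.12, -76, -0.1],
    [-0.059, -0.119, 0.12, -84, -0.1],
    [-0.059, -0.119, 0.12, -90, -0.1],
    [-0.059, -0.119, 0.12, -90, -0.1],
    [-0.059, -0.119, 0.12, -90, -0.1],
    [-0.059, -0.119, 0.12, -90, -0.1],
  ],
)

```text
time_s: 7.85
tool_pos: [0.5381, -0.3052, 0.3387]
tool_rot: [180.0, 0.0, 0.6]
force: [-0.2, 0.1, -0.6]
grip_width: 0.0479
```

```bash
python3 snap.py 5 wrist top; python3 -c "
from wr import *
z=wconv('5');carton(z);fit('w','wristw5.npz',.008,(.536,-.0395));print('top');carton(np.load('top5.npz'))"
```

```text
{'time_s': 7.9, 'tool_pos': [0.5381, -0.3052, 0.3387], 'tool_rot': [179.9889, 0.0164, 0.5258], 'force': [0.1296, 1.2311, 0.1033], 'grip_width': 0.0477, 'qpos': [-12.1205, 22.0859, 49.424, 94.3, -17.4814, 71.7433, 41.2982]}
px [321.  65.] world 537.8 -204.3 size 89.6 88.9 ang 87.94
w deck+x off mm 7.0 slope mrad 17.88 n 23
w deck-y off mm 0.6 slope mrad -0.0 n 60
w deck-x off mm 7.0 slope mrad 0.0 n 21
w deck+y off mm -7.0 slope mrad -0.0 n 60
w railfar_in off mm 7.0 slope mrad -0.0 n 60
w railfar_out off mm 7.0 slope mrad 0.0 n 60
w railnear_in off mm 7.0 slope mrad -0.0 n 60
w stop off mm -7.0 slope mrad 0.0 n 60
top
px [306. 389.] world -16.2 57.1 size 149.1 80.5 ang 89.2
px [313. 218.] world 419.3 41.3 size 90.4 244.8 ang 1.01
px [160. 206.] world 457.1 458.9 size 102.8 101.8 ang 1.36
px [394. 173.] world 537.3 -187.0 size 124.9 92.2 ang 87.73
```

View pics/wrist5.png

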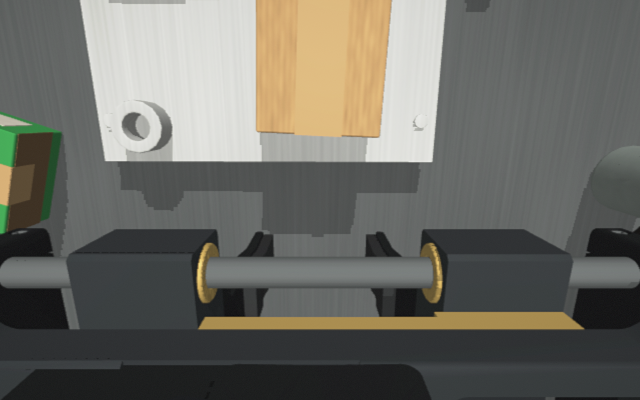

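View pics/top5.png

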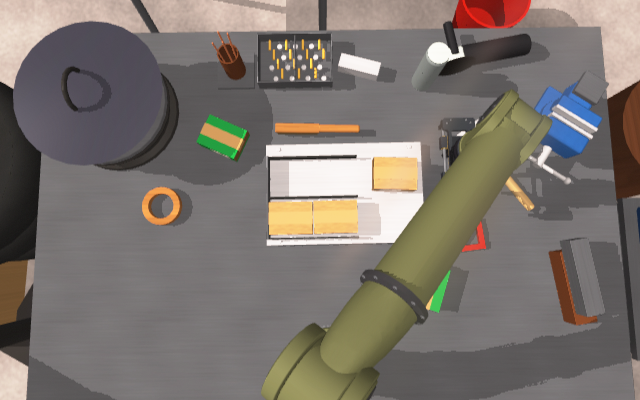

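The carton reads (0.5375, -0.187), about 2.5° off square. The collar at wrist (140,125) and the hammer are untouched. Now I lower behind it and start the push.

Request:
carry_out(
  increments=[
    [0, 0, -0.02, 0, -0.1],
    [0, 0, -0.05, 0, -0.1],
    [0, 0, -0.08, 0, -0.1],
    [0, 0, -0.1, 0, -0.1],
    [0, 0, -0.112, 0, -0.1],
    [0, 0, -0.12, 0, -0.1],
    [0, 0, -0.12, 0, -0.1],
    [0, 0.01, -0.12, 0, -0.1],
    [0, 0.02, -0.12, 0, -0.1],
    [0, 0.029, -0.12, 0, -0.1],
    [0, 0.034, -0.12, 0, -0.1],
    [0, 0.037, -0.12, 0, -0.1],
    [0, 0.04, -0.12, 0, -0.1],
    [0, 0.043, -0.12, 0, -0.1],
    [0, 0.046, -0.12, 0, -0.1],
    [0, 0.049, -0.12, 0, -0.1],
    [0, 0.052, -0.12, 0, -0.1],
    [0, 0.055, -0.12, 0, -0.1],
    [0, 0.058, -0.12, 0, -0.1],
    [0, 0.058, -0.12, 0, -0.1],
  ],
)

```text
time_s: 9.95
tool_pos: [0.538, -0.247, 0.2189]
tool_rot: [180.0, 0.0, 0.5]
force: [-1.1, -2.3, 0.2]
grip_width: 0.0478
```

```bash
python3 snap.py 6 wrist top; python3 -c "
from wr import *
z=wconv('6');carton(z);print('top');carton(np.load('top6.npz'))"
```

```text
{'time_s': 10.0, 'tool_pos': [0.538, -0.247, 0.2189], 'tool_rot': [-179.9926, 0.0049, 0.451], 'force': [-0.1913, -2.8839, 1.9808], 'grip_width': 0.0479, 'qpos': [-15.3307, 26.2664, 45.954, 104.3479, -21.8718, 58.6562, 39.7515]}
px [314. 121.] world 535.4 -186.7 size 88.9 92.6 ang 0.5
top
px [294. 360.] world 43.3 95.5 size 127.5 80.3 ang 58.1
px [313. 218.] world 419.3 41.3 size 90.4 244.8 ang 0.97
px [160. 206.] world 457.1 458.9 size 103.0 101.8 ang 1.36
px [388. 187.] world 484.6 -179.6 size 192.1 134.4 ang 1.82
```

View pics/wrist6.png

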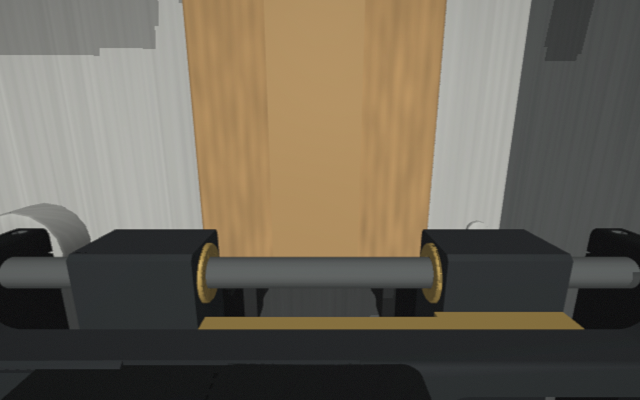

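View pics/top6.png

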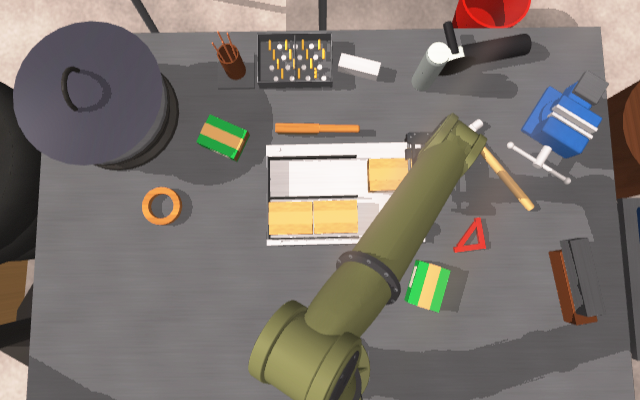

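The carton is now square (0.5°) and within about 2 mm of the lane's middle line. I push on, with a check partway.

Request:
carry_out(
  increments=[
    [0, 0.003, 0, 0, -0.1],
    [0, 0.007, 0, 0, -0.1],
    [-0.0001, 0.012, 0, 0, -0.1],
    [-0.0001, 0.017, 0, 0, -0.1],
    [-0.0002, 0.022, 0, 0, -0.1],
    [-0.0002, 0.027, 0, 0, -0.1],
    [-0.0002, 0.032, 0, 0, -0.1],
    [-0.0003, 0.037, 0, 0, -0.1],
    [-0.0003, 0.042, 0, 0, -0.1],
    [-0.0003, 0.047, 0, 0, -0.1],
    [-0.0004, 0.052, 0, 0, -0.1],
    [-0.0004, 0.057, 0, 0, -0.1],
    [-0.0004, 0.062, 0, 0, -0.1],
    [-0.0005, 0.067, 0, 0, -0.1],
    [-0.0005, 0.072, 0, 0, -0.1],
    [-0.0005, 0.077, 0, 0, -0.1],
    [-0.0006, 0.081, 0, 0, -0.1],
    [-0.0006, 0.084, 0, 0, -0.1],
    [-0.0006, 0.086, 0, 0, -0.1],
    [-0.0006, 0.086, 0, 0, -0.1],
  ],
)

```text
time_s: 12.05
tool_pos: [0.5375, -0.1606, 0.2188]
tool_rot: [-180.0, -0.0, 0.5]
force: [-0.2, -4.0, 3.0]
grip_width: 0.0478
```

```bash
python3 snap.py 7 wrist top scene; python3 -c "
from wr import *
z=wconv('7');carton(z);print('top');carton(np.load('top7.npz'))
im=np.load('top7.npz')['p'][115:265,250:450,::-1];a=cv2.resize(im,None,fx=3,fy=3,interpolation=cv2.INTER_CUBIC)
cv2.imwrite('pics/ct7.png',a)"
```

```text
{'time_s': 12.15, 'tool_pos': [0.5375, -0.1607, 0.2188], 'tool_rot': [-179.9674, -0.0022, 0.4604], 'force': [-0.8507, -3.6703, 2.3908], 'grip_width': 0.048, 'qpos': [-25.1466, 22.2475, 46.2306, 108.7735, -19.0795, 56.9323, 30.0186]}
px [628.  64.] world 643.0 -73.2 size 11.7 39.3 ang 13.93
px [315. 121.] world 535.0 -100.3 size 88.9 92.6 ang 0.55
px [71. 37.] world 451.0 -66.6 size 28.0 23.7 ang 0.55
px [15. 42.] world 429.9 -67.5 size 13.3 25.0 ang 0.53
top
px [273. 391.] world -25.2 142.2 size 136.0 60.2 ang 89.2
px [310. 217.] world 419.3 42.1 size 90.4 243.2 ang 1.01
px [160. 206.] world 457.1 458.9 size 103.0 101.8 ang 1.36
px [372. 213.] world 428.9 -122.0 size 53.1 281.7 ang 59.05
px [354. 174.] world 534.4 -80.7 size 105.8 95.4 ang 89.18
```

View pics/wrist7.png

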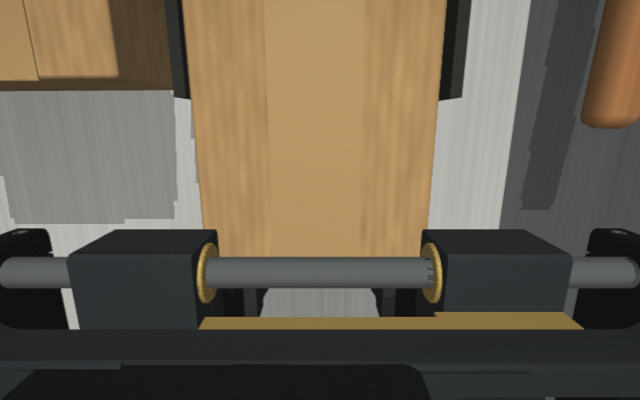

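View pics/ct7.png

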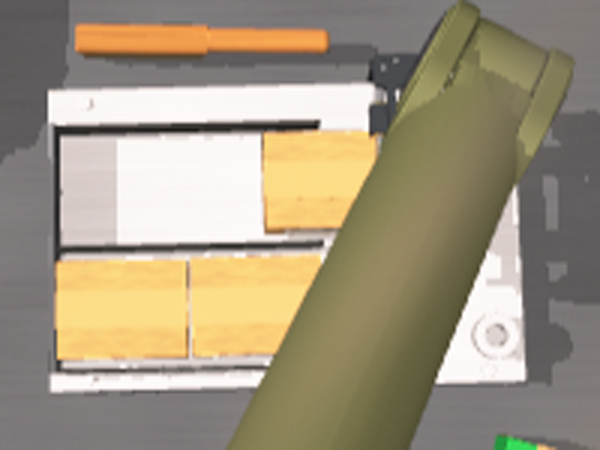

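The carton is entering the lane. The rail ends at wrist (190,99) and (440,99) lie evenly about the carton's middle at 315. Continuing.

Request:
carry_out(
  increments=[
    [0, 0.003, 0, 0, -0.1],
    [0, 0.007, 0, 0, -0.1],
    [-0.0001, 0.012, 0, 0, -0.1],
    [-0.0001, 0.017, 0, 0, -0.1],
    [-0.0002, 0.022, 0, 0, -0.1],
    [-0.0002, 0.027, 0, 0, -0.1],
    [-0.0002, 0.032, 0, 0, -0.1],
    [-0.0003, 0.037, 0, 0, -0.1],
    [-0.0003, 0.042, 0, 0, -0.1],
    [-0.0003, 0.047, 0, 0, -0.1],
    [-0.0004, 0.052, 0, 0, -0.1],
    [-0.0004, 0.057, 0, 0, -0.1],
    [-0.0004, 0.062, 0, 0, -0.1],
    [-0.0005, 0.067, 0, 0, -0.1],
    [-0.0005, 0.072, 0, 0, -0.1],
    [-0.0005, 0.077, 0, 0, -0.1],
    [-0.0006, 0.082, 0, 0, -0.1],
    [-0.0006, 0.086, 0, 0, -0.1],
    [-0.0006, 0.088, 0, 0, -0.1],
    [-0.0006, 0.088, 0, 0, -0.1],
  ],
)

```text
time_s: 14.2
tool_pos: [0.5367, -0.0729, 0.2187]
tool_rot: [180.0, 0.0, 0.4]
force: [-0.5, -3.4, 2.4]
grip_width: 0.0478
```

```bash
python3 snap.py 8 wrist top; python3 -c "
from wr import *
z=wconv('8');carton(z);print('top');carton(np.load('top8.npz'))
im=np.load('top8.npz')['p'][115:265,250:450,::-1];a=cv2.resize(im,None,fx=3,fy=3,interpolation=cv2.INTER_CUBIC)
cv2.imwrite('pics/ct8.png',a)"
```

```text
{'time_s': 14.25, 'tool_pos': [0.5367, -0.073, 0.2187], 'tool_rot': [-179.9932, 0.0247, 0.447], 'force': [-0.5277, -3.8064, 3.0719], 'grip_width': 0.0478, 'qpos': [-34.5493, 19.4157, 45.6167, 111.4484, -16.6794, 55.8813, 19.3837]}
px [389. 322.] world 566.9 -88.0 size 161.2 7.7 ang 0.47
px [616. 129.] world 646.9 -11.7 size 15.4 92.6 ang 0.0
px [315. 121.] world 534.3 -12.7 size 88.9 92.5 ang 0.53
px [ 60. 123.] world 436.9 -13.5 size 55.3 92.4 ang 0.53
top
px [295. 216.] world 418.2 87.6 size 89.7 151.8 ang 0.49
px [160. 206.] world 457.1 458.9 size 103.0 101.8 ang 1.36
px [320. 174.] world 535.7 15.2 size 86.2 89.8 ang 89.18
```

View pics/wrist8.png

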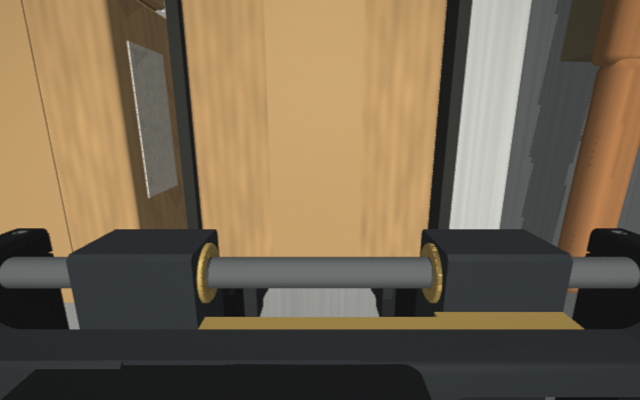

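View pics/ct8.png

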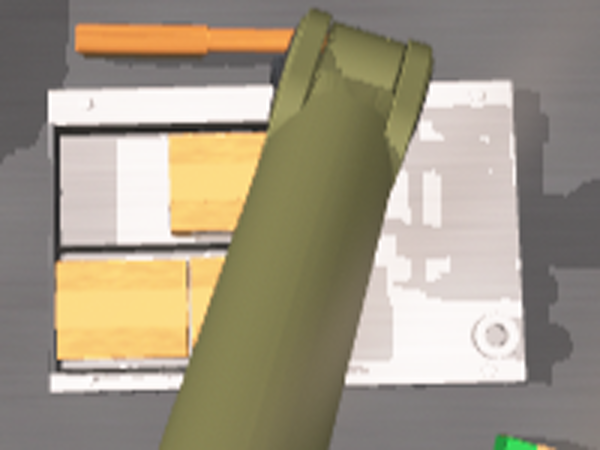

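The carton runs evenly between both rails (wrist columns 190 and 445). Pushing on to about 15 mm short of home.

Request:
carry_out(
  increments=[
    [0, 0.003, 0, 0, -0.1],
    [0, 0.007, 0, 0, -0.1],
    [-0.0001, 0.012, 0, 0, -0.1],
    [-0.0001, 0.017, 0, 0, -0.1],
    [-0.0002, 0.022, 0, 0, -0.1],
    [-0.0002, 0.027, 0, 0, -0.1],
    [-0.0002, 0.032, 0, 0, -0.1],
    [-0.0003, 0.037, 0, 0, -0.1],
    [-0.0003, 0.042, 0, 0, -0.1],
    [-0.0003, 0.047, 0, 0, -0.1],
    [-0.0004, 0.052, 0, 0, -0.1],
    [-0.0004, 0.057, 0, 0, -0.1],
    [-0.0004, 0.062, 0, 0, -0.1],
    [-0.0005, 0.067, 0, 0, -0.1],
    [-0.0005, 0.072, 0, 0, -0.1],
    [-0.0005, 0.077, 0, 0, -0.1],
    [-0.0006, 0.082, 0, 0, -0.1],
    [-0.0006, 0.086, 0, 0, -0.1],
    [-0.0006, 0.09, 0, 0, -0.1],
    [-0.0006, 0.09, 0, 0, -0.1],
  ],
)

```text
time_s: 16.3
tool_pos: [0.5361, 0.017, 0.2187]
tool_rot: [180.0, 0.0, 0.4]
force: [-0.4, -4.6, 3.6]
grip_width: 0.0479
```

```bash
python3 snap.py 9 wrist top scene; python3 -c "
from wr import *
z=wconv('9');carton(z);print('top');carton(np.load('top9.npz'))
im=np.load('top9.npz')['p'][115:265,250:450,::-1];a=cv2.resize(im,None,fx=3,fy=3,interpolation=cv2.INTER_CUBIC)
cv2.imwrite('pics/ct9.png',a)"
```

```text
{'time_s': 16.4, 'tool_pos': [0.5361, 0.017, 0.2187], 'tool_rot': [-179.9855, 0.0334, 0.4372], 'force': [-0.4063, -3.5017, 3.3626], 'grip_width': 0.0478, 'qpos': [-43.0561, 18.2766, 44.0105, 112.1399, -15.3467, 55.5096, 8.7528]}
px [401. 320.] world 566.1 7.4 size 161.1 18.5 ang 0.48
px [ 72. 240.] world 438.8 35.6 size 21.3 10.7 ang 0.49
px [619. 129.] world 648.6 80.7 size 87.4 19.1 ang 88.48
px [315. 121.] world 533.6 77.3 size 88.9 92.5 ang 0.52
px [ 57. 110.] world 436.0 83.0 size 53.5 79.3 ang 0.48
top
px [160. 206.] world 457.1 458.9 size 102.8 101.8 ang 1.36
```

View pics/ct9.png

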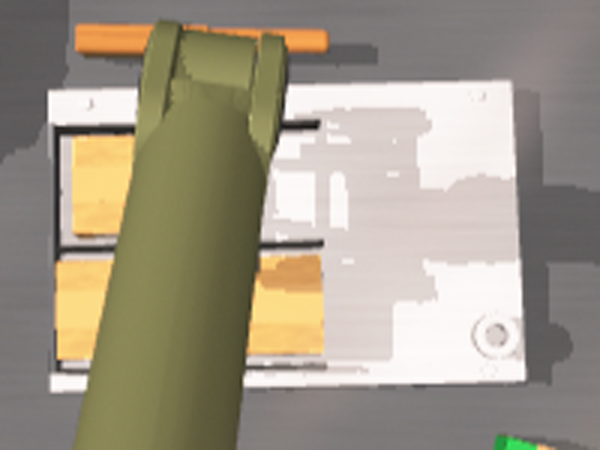

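View pics/wrist9.png

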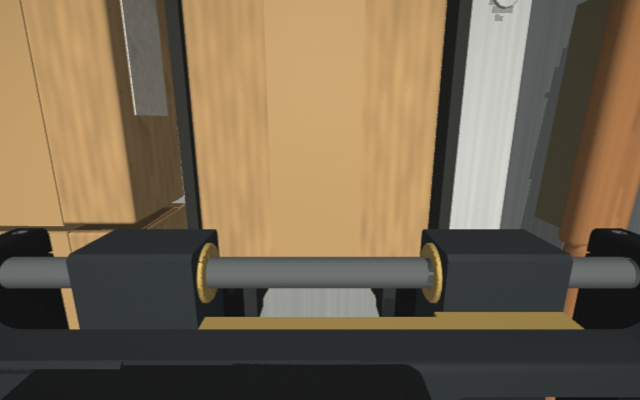

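View pics/scene9.png

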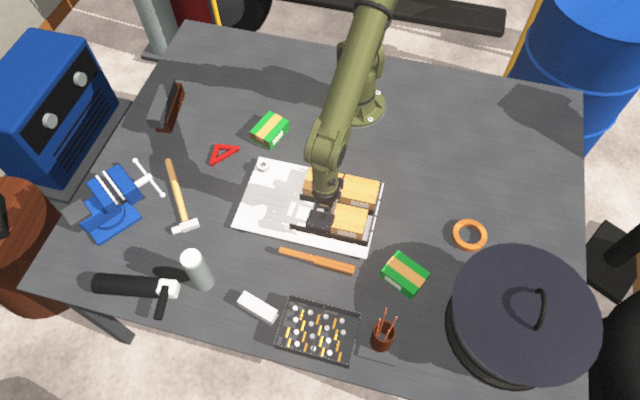

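The remaining gap is about 13–16 mm (crop column 72 against the stop at 59). Now the slow final approach.

Request:
carry_out(
  increments=[
    [0, 0.001, 0, 0, -0.1],
    [0, 0.003, 0, 0, -0.1],
    [0, 0.005, 0, 0, -0.1],
    [0, 0.007, 0, 0, -0.1],
    [-0.0001, 0.009, 0, 0, -0.1],
    [-0.0001, 0.01, 0, 0, -0.1],
    [-0.0001, 0.011, 0, 0, -0.1],
    [-0.0001, 0.012, 0, 0, -0.1],
    [-0.0001, 0.0125, 0, 0, -0.1],
    [-0.0001, 0.013, 0, 0, -0.1],
  ],
)

```text
time_s: 17.45
tool_pos: [0.536, 0.0292, 0.2187]
tool_rot: [179.9, 0.0, 0.4]
force: [0.6, -5.5, 3.1]
grip_width: 0.0479
```

Request:
carry_out(
  increments=[
    [0, 0.0005, 0, 0, -0.1],
    [0, 0.001, 0, 0, -0.1],
    [0, 0.0015, 0, 0, -0.1],
  ],
)

```text
time_s: 17.75
tool_pos: [0.536, 0.0306, 0.2187]
tool_rot: [179.9, 0.0, 0.4]
force: [-0.6, -5.9, 3.7]
grip_width: 0.048
```

Request:
carry_out(
  increments=[
    [0, 0.0005, 0, 0, -0.1],
    [0, 0.001, 0, 0, -0.1],
    [0, 0.0015, 0, 0, -0.1],
  ],
)

```text
time_s: 18.05
tool_pos: [0.5359, 0.0322, 0.2187]
tool_rot: [179.9, 0.0, 0.4]
force: [0.4, -5.9, 3.9]
grip_width: 0.048
```

Request:
carry_out(
  increments=[
    [0, 0.0005, 0, 0, -0.1],
    [0, 0.001, 0, 0, -0.1],
  ],
)

```text
time_s: 18.25
tool_pos: [0.536, 0.0331, 0.2187]
tool_rot: [179.9, 0.0, 0.4]
force: [-0.3, -5.3, 3.1]
grip_width: 0.0481
```

Request:
carry_out(
  increments=[
    [0, 0.0005, 0, 0, -0.1],
    [0, 0.001, 0, 0, -0.1],
  ],
)

```text
time_s: 18.45
tool_pos: [0.536, 0.0341, 0.2187]
tool_rot: [179.9, 0.0, 0.4]
force: [-0.2, -5.2, 3.4]
grip_width: 0.0476
```

Request:
carry_out(
  increments=[
    [0, 0.0005, 0, 0, -0.1],
    [0, 0.001, 0, 0, -0.1],
  ],
)

```text
time_s: 18.65
tool_pos: [0.5359, 0.0348, 0.2187]
tool_rot: [179.9, 0.0, 0.4]
force: [0.8, -7.5, 3.1]
grip_width: 0.0476
```

```bash
python3 snap.py 10 top; python3 -c "
from wr import *
im=np.load('top10.npz')['p'][140:220,255:315,::-1];a=cv2.resize(im,None,fx=8,fy=8,interpolation=cv2.INTER_CUBIC)
cv2.imwrite('pics/ct10.png',a[:600])"
```

```text
{'time_s': 18.65, 'tool_pos': [0.5359, 0.0348, 0.2187], 'tool_rot': [179.9047, 0.0304, 0.3994], 'force': [0.7713, -7.4784, 3.0512], 'grip_width': 0.0476, 'qpos': [-44.6501, 18.2951, 43.641, 112.0285, -15.1254, 55.4989, 6.6204]}
```

View pics/ct10.png

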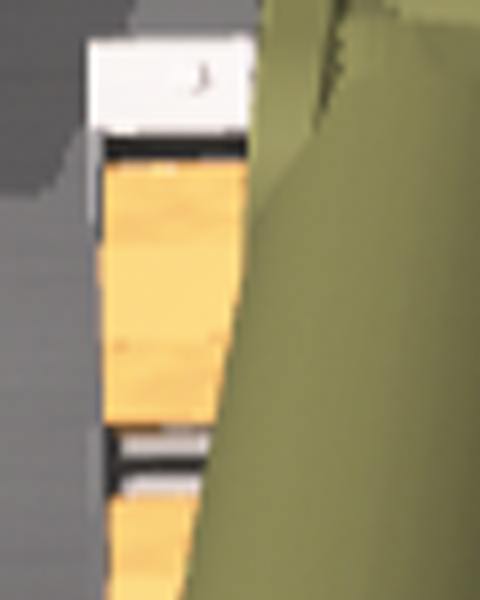

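The carton's front edge is at or within a millimetre of the stop, and the force is starting to rise. A little more, step by step.

Request:
carry_out(
  increments=[
    [0, 0.0005, 0, 0, -0.1],
    [0, 0.0005, 0, 0, -0.1],
  ],
)

```text
time_s: 18.9
tool_pos: [0.5359, 0.0348, 0.2187]
tool_rot: [179.9, 0.0, 0.4]
force: [0.4, -7.0, 3.3]
grip_width: 0.0478
```

Request:
carry_out(
  increments=[
    [0, 0.0005, 0, 0, -0.1],
    [0, 0.0005, 0, 0, -0.1],
  ],
)

```text
time_s: 19.1
tool_pos: [0.536, 0.0349, 0.2187]
tool_rot: [179.8, 0.0, 0.4]
force: [-0.3, -8.3, 4.1]
grip_width: 0.0477
```

Request:
carry_out(
  increments=[
    [0, 0.0005, 0, 0, -0.1],
    [0, 0.001, 0, 0, -0.1],
    [0, 0.001, 0, 0, -0.1],
  ],
)

```text
time_s: 19.4
tool_pos: [0.536, 0.0351, 0.2187]
tool_rot: [179.8, 0.0, 0.4]
force: [0.4, -10.2, 4.5]
grip_width: 0.0476
```

Request:
carry_out(
  increments=[
    [0, 0.001, 0, 0, -0.1],
    [0, 0.001, 0, 0, -0.1],
  ],
)

```text
time_s: 19.6
tool_pos: [0.536, 0.0354, 0.2187]
tool_rot: [179.7, 0.0, 0.3]
force: [-0.5, -11.6, 4.3]
grip_width: 0.0476
```

The arm stalls while the force climbs to 11.6 N, so the carton is against the stop. I back straight out along the lane, then rise.

Request:
carry_out(
  increments=[
    [0, -0.002, 0, 0, -0.1],
    [0, -0.005, 0, 0, -0.1],
    [0, -0.01, 0, 0, -0.1],
    [0.0001, -0.018, 0, 0, -0.1],
    [0.0002, -0.028, 0, 0, -0.1],
    [0.0003, -0.038, 0, 0, -0.1],
    [0.0004, -0.045, 0, 0, -0.1],
    [0.0004, -0.048, 0.01, 0, -0.1],
    [0.0004, -0.048, 0.03, 0, -0.1],
    [0.0004, -0.048, 0.06, 0, -0.1],
    [0.0004, -0.048, 0.09, 0, -0.1],
    [0.0004, -0.048, 0.12, 0, -0.1],
    [0.0004, -0.07, 0.15, 0, -0.1],
    [0.0004, -0.1, 0.17, 0, -0.1],
    [0.0004, -0.13, 0.18, 0, -0.1],
    [0.0004, -0.16, 0.18, 0, -0.1],
    [0.0004, -0.2, 0.18, 0, -0.1],
    [0.0004, -0.23, 0.18, 0, -0.1],
    [0.0004, -0.25, 0.18, 0, -0.1],
    [0.0004, -0.25, 0.18, 0, -0.1],
  ],
)

```text
time_s: 21.6
tool_pos: [0.5354, -0.2148, 0.3997]
tool_rot: [179.9, -0.0, 0.1]
force: [-0.5, -0.2, -0.1]
grip_width: 0.0479
```

Request:
carry_out(
  increments=[
    [0, -0.03, 0, 0, -0.1],
    [0, -0.06, 0, 0, -0.1],
    [0, -0.06, 0, 0, -0.1],
    [0, -0.06, 0, 0, -0.1],
  ],
)

```text
time_s: 22.0
tool_pos: [0.5367, -0.2705, 0.399]
tool_rot: [-179.9, -0.0, 0.4]
force: [0.8, 1.0, -0.4]
grip_width: 0.0478
```

```bash
python3 snap.py 11 top scene wrist; python3 -c "
from wr import *
print('top');carton(np.load('top11.npz'))
fit('top','top11.npz',.007,(.5363,-.0395))
im=np.load('top11.npz')['p'][115:265,250:450,::-1];a=cv2.resize(im,None,fx=4,fy=4,interpolation=cv2.INTER_CUBIC)
cv2.imwrite('pics/ct11.png',a)
im=np.load('scene11.npz')['p'][150:275,225:400,::-1];a=cv2.resize(im,None,fx=4,fy=4,interpolation=cv2.INTER_CUBIC)
cv2.imwrite('pics/cs11.png',a)"
```

```text
{'time_s': 22.1, 'tool_pos': [0.5372, -0.2692, 0.3988], 'tool_rot': [-179.9092, -0.019, 0.5825], 'force': [0.2322, -0.191, -0.2663], 'grip_width': 0.0481, 'qpos': [-21.0986, 18.0191, 55.6144, 92.6114, -15.2486, 77.4572, 37.1407]}
top
px [346. 363.] world 29.1 -46.7 size 78.6 277.2 ang 45.57
px [313. 218.] world 419.3 41.3 size 90.4 244.8 ang 1.01
px [160. 206.] world 457.1 458.9 size 102.8 101.8 ang 1.36
px [289. 176.] world 535.5 105.3 size 122.1 92.6 ang 89.35
top deck+x off mm 2.2 slope mrad -0.27 n 56
top deck-y off mm -0.6 slope mrad 12.32 n 36
top deck-x off mm 0.6 slope mrad -4.2 n 45
top deck+y off mm -5.4 slope mrad -1.88 n 54
top railfar_in off mm 4.6 slope mrad -15.33 n 29
top railfar_out off mm -0.2 slope mrad -2.49 n 57
top railnear_in off mm -0.2 slope mrad -3.97 n 51
top stop off mm 0.6 slope mrad -8.24 n 52
```

View pics/ct11.png

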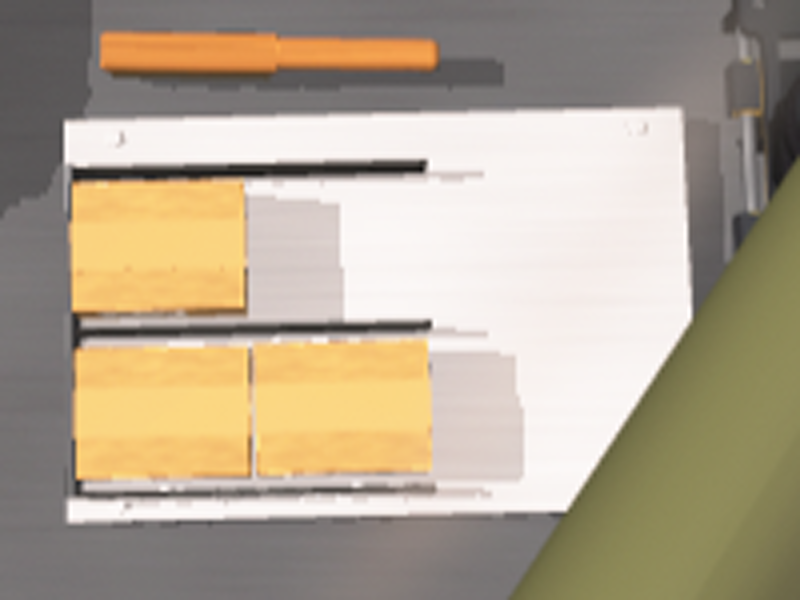

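View pics/cs11.png

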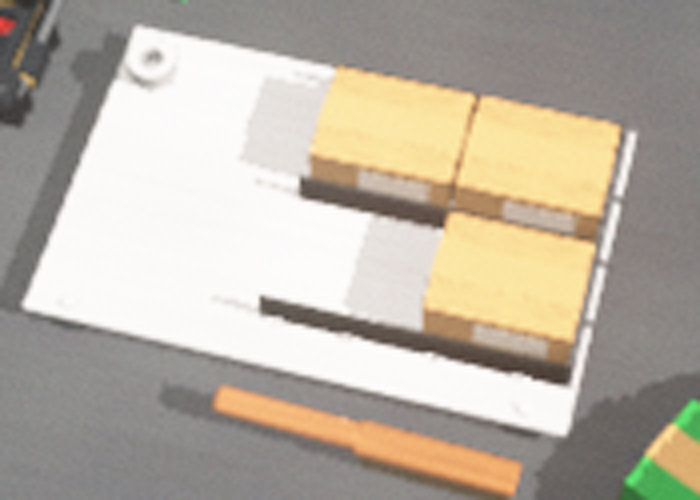

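View pics/top11.png

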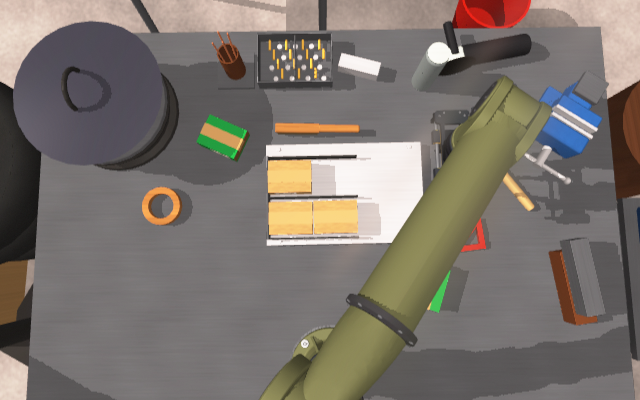

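The carton sits at (0.5355, 0.1053), where home is (0.535, 0.1055). It is square against the stop with deck visible on both rail sides, and the bystanders haven't moved. Handing in.

```bash
python3 -c "
from cell import env
print(env.sign_off())"
```

```text
the job is handed in; nothing more can be done
None
```

The carton is pushed home against the stop and the job is handed in, with no verdict reported.

**What I did:**
- I nudged the carton sideways with the open fingers on the open deck, which centred it and took out most of its turn.
- Then I pushed it from behind with the two half-open fingers, slowly down the lane. I stopped when the arm stalled at the stop and the push had reached about 12 N.
- I backed straight out along the lane and rose clear, finishing at about 22 s.

**Last checks:**
- **Position:** the top view puts the carton at (0.5355, 0.1053) m, against a home position of about (0.535, 0.1055) m.
- **Squareness:** its angle reads 89.35°, against about 90.4° for the lane. That 1° gap is no more than the noise of the outline fit, since the untouched stock also reads about 0.6° off. The stall at the stop, the last close-up wrist view (0.1° off) and the pictures show it square.
- **Rails:** I saw no contact with either rail, and sideways force stayed within 1 N all the way down the lane. Rail contact was judged only from pictures and force readings.
- **Everything else:** nothing else in view had moved. In the last top view the arm hid the collar, hammer and magnet square in part, though the scene view shows the collar in place. The hand was clear, with force near zero.

**Disagreement:** the scene camera's rack fit differed from the top and wrist cameras by 2–3 mm across the lane. I used the top and wrist values, which agree to about 1 mm.

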